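# Load the sloped pick shelf with label rolls and close its keeper bar

## Task

Restock the sloped pick shelf for the packing line: push its keeper bar fully open, slide every label roll up off its spindle and lay the rolls flat, side by side, on the sloped deck so that each rests against the lip along its bottom edge. Once they are all in, push the keeper bar fully closed over them, and leave the drink cans and the carton where they are.

Things in the scene. Friction and masses are not known exactly. Their poses are not given: they have to be found in the camera images.
- deck: Fixed sloped deck of the pick shelf, slick sheet metal, 200 mm deep. Origin: on its surface, middle of the low edge, at the lip's inner face, 52 mm above the bench. x up the slope (25 deg above level), y level along the lip, z square to the deck. Walls stand 12 mm high: inner faces at y = -140, +140 and x = 197 mm. Rolls let go on it slide down to the lip; it takes five in a row.
- lip (a point): Middle of the top edge of the lip along the deck's bottom edge; the lip is 3 mm thick and stands 12 mm above the deck. A seated roll lies flat, its axis square to the deck, its centre at x = 24, z = 18 mm in the deck's frame.
- bar (a joint): Keeper bar, a steel flat bar turning about a pin at one end, parallel to the deck. Value in rad: 0 closed (stop), lying along the lip over the rolls from the pin towards the deck's -y; grows as its free end swings up the slope (its direction in the deck frame: x = sin, y = -cos of the value); 1.4 fully open (stop). It stays where left; about 1.5 N near the free end moves it.
- bar_pin (a point): Pin of the keeper bar, half-way up the bar: at x = 24, y = 155, z = 52 mm in the deck's frame. The pin's axis is square to the deck, on a post 16 mm in diameter outside the side wall.
- bar_end (a point): Point on the keeper bar 300 mm from its pin, half-way up the bar. The bar is 8 mm wide, 16 mm high (deck z = 44 to 60 mm, 8 mm above the tops of seated rolls) and 335 mm long; a black knob, 20 mm in diameter, stands on it 325 mm from the pin, its top at deck z = 86 mm. Under the closed bar's free end stands a 12 mm rest post, to deck z = 42 mm at y = -150 mm.
- rack: Roll rack, standing loose on the bench (1.6 kg): a grey base plate 85 x 355 x 12 mm with five upright steel spindles in a row along its y axis, 68 mm apart (y = -136, -68, 0, 68, 136 mm). Origin at the middle of the underside, on the bench. Spindles are 20 mm in diameter and end 62 mm above the bench (14 mm above the top of a roll).
- roll1_center (a point): Centre (half-way up, on the axis) of label roll 1: a wound paper roll on a cardboard core, 48 mm outside diameter, 26 mm hole, 36 mm wide, 50 to 105 g; it may be absent. z along its axis. At the start each one present sits on a spindle of the rack, its underside on the base plate, with its centre 30 mm above the bench.
- roll2_center (a point): Centre (half-way up, on the axis) of label roll 2: a wound paper roll on a cardboard core, 48 mm outside diameter, 26 mm hole, 36 mm wide, 50 to 105 g; it may be absent. z along its axis. At the start each one present sits on a spindle of the rack, its underside on the base plate, with its centre 30 mm above the bench.
- roll3_center (a point): Centre (half-way up, on the axis) of label roll 3: a wound paper roll on a cardboard core, 48 mm outside diameter, 26 mm hole, 36 mm wide, 50 to 105 g; it may be absent. z along its axis. At the start each one present sits on a spindle of the rack, its underside on the base plate, with its centre 30 mm above the bench.
- roll4_center (a point): Centre (half-way up, on the axis) of label roll 4: a wound paper roll on a cardboard core, 48 mm outside diameter, 26 mm hole, 36 mm wide, 50 to 105 g; it may be absent. z along its axis. At the start each one present sits on a spindle of the rack, its underside on the base plate, with its centre 30 mm above the bench.
- roll5_center (a point): Centre (half-way up, on the axis) of label roll 5: a wound paper roll on a cardboard core, 48 mm outside diameter, 26 mm hole, 36 mm wide, 50 to 105 g; it may be absent. z along its axis. At the start each one present sits on a spindle of the rack, its underside on the base plate, with its centre 30 mm above the bench.
- can_a: Drink can, 66 mm diameter, 115 mm high, standing on the bench; not part of the job. Origin at the centre of its underside.
- can_b: A second such drink can; not part of the job.
- carton: Juice carton 62 x 62 mm, 196 mm high, standing on the bench; not part of the job. Origin at the centre of its underside.
Not all that is in view belongs to the job. What is shaped like the part that bears roll1_center but blue or red is not meant.

How it is judged:
By the outcome, as a careful person would: the job done as asked, in the order asked, and still so for the second after the job is handed in, with the robot touching nothing.
Of roll1, roll2, roll3, roll4, roll5 only 3 to 5 are there at a start; the rules pass over those that are not, and their reading is None.
At some moment in a run one of rack, roll1, roll2, roll3, roll4, roll5 may be knocked a few centimetres aside while the robot is not near it.
Once in a run the grip may slacken for a moment while it holds something.
It also fails if it takes over 210 s, if anything falls off the work surface, if the arm or the gripper's body presses on something with over 40 N, if the wrist force passes 120 N, or if a joint passes its speed limit or range.

## Robot

A 7-joint arm with a two-finger parallel gripper is mounted at the origin on the work surface. World frame = base frame: x ahead of the robot, y to its left, z up, the work surface at z = 0. Lengths are in m, angles in degrees, forces in N, time in s.
With the tool pointing down it reaches from about 0.4 to 0.9 m from the base axis. Payload 5.5 kg.
Tool frame: the origin (TCP) lies midway between the tips of the shut fingers; the grasp point (between the pads) lies behind it (ctrl.hold_point_z is the z of the grasp point in the tool frame, in m); z points along the fingers, y is the line along which they close (so a half turn about z gives the same grasp; the last joint's range is limited). The gripper opens to 92 mm and grips with 3 to 60 N. Pads are 19 mm wide; open, the fingers measure 130 mm over their backs; the gripper's body (75 mm by 190 mm) begins 47 mm behind the grasp point.
Start: joints at [-52.414, 28.699, -24.465, 88.831, 12.651, 65.22, -12.049], TCP at [0.249, 0.601, 0.227] pointing down, gripper open.
Joint ranges: [-164.97, 164.97], [-17.58, 116.51], [-87.97, 89.64], [11.32, 138.91], [-80.73, 260.73], [10.89, 115.49], [-147.41, 147.41]. Speed limits (degrees/s): [147.25, 147.25, 180, 180, 180, 180, 180].

## Interface

Orientations are given as a 3x3 rotation matrix whose columns are the frame's x, y, z axes.
In Python, from bench import monitor, eyes, workorder, ctrl gives the robot as it stands.
- The arm moves only by the tool arm_command, never from a script. Its argument "rows" is a list of rows, each a list of 3 entries, a list of its own where there are three numbers: the shift along the world's x, y, z in m, then the turn, a rotation vector about the world's x, y, z in degrees, then the opening, from 0 (shut) to 1 (fully open). In form: [[[dx, dy, dz], [wx, wy, wz], hand], ...]. A call has 1 to 12 rows; each row shifts and turns the commanded pose from where the row before left it; what a row does not reach is not made up. A row lasts 1/10 s, in which the tool goes at most 50 mm and 8.59 degrees, less where a joint would pass 70% of its speed; a pose out of reach is approached as far as the arm can. A call is refused whole if a number of a shift passes 0.05 or a number of a turn 8.59, either way. A call with a gripper value outside its range is refused whole. The fingers move at their own pace and stop on an object; "force" is the grip in N (left out, the last holds). Time passes only in rows, so rows that do not move let the fingers close. It gives the time, the measured TCP pose, the force, the opening and the grip force at its end, in the units of the state.
- monitor.state(): the state, without advancing time (a new reading comes with each control period).
- eyes.read_camera(name): name is "scene" or "top" or "wrist"; returns a dict with "image" (400x640x3 uint8, blue, green, red), "range_z" (400x640 float32, m along the optical axis (not along the pixel's ray), 0 where there is no reading), "fx", "fy", "cx", "cy" (pixels), "rvec" (rotation vector, rad) and "tvec" (3), from world to camera coordinates, as OpenCV has them. Camera axes: x right, y down, z forward; pixel columns grow to the right and rows downward; lengths in m; the calibration is good to about 2 mm. A picture is of the moment at which its call begins.
- workorder.job_done(): hands the job in; it is judged then, once.
The state is a dict: "time": time; "joint_positions": joint angles; "joint_velocities": joint speeds; "tau": joint torques, N m; "tool_pos": TCP position; "orientation": TCP orientation; "force": force on the tool from outside, world axes, zero at the start; "ft_torque": the same for the moment, N m; "gripper_width": finger opening in m; "gripper_force": force on a finger pad.
Only numpy, scipy, OpenCV 4.12 (cv2) and the standard library are available. Lean on these libraries where they do the work, as an engineer would, in place of code of your own. Each camera call takes 0.05 s, during which the arm holds its last target. There are 200 camera calls.

## Working session

There is one attempt and no reset: what is moved stays moved. The work goes in short steps, Python scripts to look and compute and a tool call to move; the robot and the scene stay as the last step left them, time stands still between calls to the robot, and variables do not carry over. Pictures are saved under pics/ and viewed, at most 16 in all, crops included, and the job is handed in when it is done.

Besides the shell and the picture viewer there is one more tool, called after "Request:" by a JSON object that holds its "fn" and its "kwargs". arm_command: Moves the arm, as the interface text tells. Its arguments: {"type":"object","properties":{"rows":{"type":"array"},"force":{"type":"number"}},"required":["rows"]}

```bash
mkdir -p pics; ls
cat > h.py <<'E'
from bench import monitor, eyes, workorder, ctrl
import numpy as np, cv2
def cam(n):
    c=eyes.read_camera(n); c['R']=cv2.Rodrigues(np.array(c['rvec'],float))[0]; c['t']=np.array(c['tvec'],float).ravel(); return c
def pt(c,u,v,z=None):
    "world point by depth, or by intersect with plane world z"
    r=np.array([(u-c['cx'])/c['fx'],(v-c['cy'])/c['fy'],1.])
    o=-c['R'].T@c['t']; d=c['R'].T@r
    if z is None: return o+d*float(c['range_z'][int(round(v)),int(round(u))])
    return o+d*(z-o[2])/d[2]
def cloud(c):
    v,u=np.mgrid[:400,:640]; Z=c['range_z']
    P=np.stack([(u-c['cx'])/c['fx']*Z,(v-c['cy'])/c['fy']*Z,Z],-1)
    return (P-c['t'])@c['R']
def proj(c,p):
    q=c['R']@np.array(p,float)+c['t']; return np.array([c['fx']*q[0]/q[2]+c['cx'],c['fy']*q[1]/q[2]+c['cy']])
E
python3 - <<'E'
from h import *
for n in ['scene','top']:
    c=cam(n); cv2.imwrite(f'pics/{n}0.png',c['image']); print(n,c['fx'],-c['R'].T@c['t'],c['R'][2])
s=monitor.state(); print(s); print(ctrl.hold_point_z)
E
```

```text
pics
scene 491.4079086621282 [ 1.1911512  -0.16919696  0.94143871] [-0.60064944  0.00554512 -0.79949328]
top 378.8627027715179 [ 0.4025072  -0.16179369  1.03829897] [ 0.18659117 -0.0037146  -0.98243063]
{'time': 0.1, 'joint_positions': array([-52.41381462,  28.74952248, -24.45421352,  88.88644897,
        12.65066657,  65.21897706, -12.04817702]), 'joint_velocities': array([ 0.03110161, -0.09687968,  0.06023998, -0.16671115,  0.02007528,
       -0.07685827,  0.07963309]), 'tau': array([-1.12530979e-02, -5.67866993e+01, -5.83816141e+00, -2.79915458e+01,
       -6.89607183e-02,  2.39153177e-02,  5.18840216e-05]), 'tool_pos': array([0.2485949 , 0.5998914 , 0.22576305]), 'orientation': array([[-9.23866069e-01,  3.82715211e-01, -7.44455625e-04],
       [ 3.82715929e-01,  9.23864665e-01, -1.61214016e-03],
       [ 7.07856840e-05, -1.77431662e-03, -9.99998423e-01]]), 'force': array([-0.18730624, -0.03576596,  0.80222468]), 'ft_torque': array([-0.02120198,  0.02229142,  0.02665805]), 'gripper_force': 0.0, 'gripper_width': 0.09199103124186199}
-0.0188
```

View pics/scene0.png

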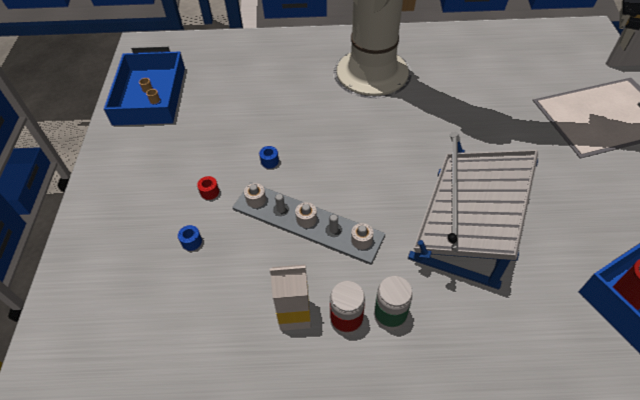

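View pics/top0.png

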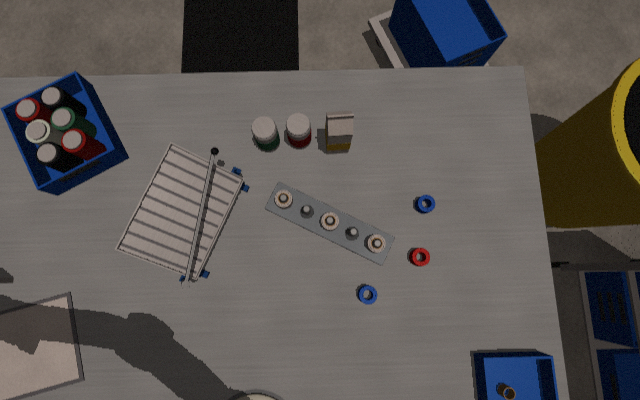

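The pictures show three white rolls on the rack, top px (284,199), (330,221) and (376,243), with the two spindles between them empty. Things that could be mistaken for them: blue rings (426,204) and (368,295), a red ring (420,257), and cores in the blue bin (508,392). The description fits the three white rolls. The deck is at (180,212), its lip on the right side, the knob at (214,151) and the pin near (187,280).

Run:
```python
from h import *
c=cam('top'); im=c['image']; np.save('pics/top.npy',c,allow_pickle=True)
a=cv2.resize(im[135:290,105:260],None,fx=3.8,fy=3.8,interpolation=cv2.INTER_CUBIC)
cv2.imwrite('pics/deck.png',a)
b=cv2.resize(im[100:275,250:400],None,fx=3.4,fy=3.4,interpolation=cv2.INTER_CUBIC)
cv2.imwrite('pics/rack.png',b)
P=cloud(c)
# deck plane
m=P[160:270,120:200].reshape(-1,3); m=m[m[:,2]>0.04]
best=0
rng=np.random.default_rng(0)
for i in range(500):
    q=m[rng.choice(len(m),3,False)]; n=np.cross(q[1]-q[0],q[2]-q[0]); n/=np.linalg.norm(n)+1e-12
    k=abs((m-q[0])@n)<.003
    if k.sum()>best: best=k.sum(); K=k
q=m[K]; o=q.mean(0); n=np.linalg.svd(q-o)[2][2]; n*=np.sign(n[2]); print('plane',o,n,np.degrees(np.arccos(n[2])),best,len(m))
for u,v in [(214,151),(284,199),(330,221),(376,243),(307,211),(353,233),(265,125),(299,123),(340,118)]: print((u,v),pt(c,u,v))
```

```text
plane [0.5471757  0.20315061 0.10548478] [-0.1767751  -0.38379457  0.90634005] 24.995625239601257 5629 6727
(214, 151) [0.69455338 0.074069   0.17274005]
(284, 199) [ 0.5954677  -0.0829027   0.06244115]
(330, 221) [ 0.53380493 -0.20159244  0.06595536]
(376, 243) [ 0.47431035 -0.31772157  0.0640265 ]
(307, 211) [ 0.56197056 -0.14260535  0.06299201]
(353, 233) [ 0.50188639 -0.26034195  0.05966782]
(265, 125) [ 0.78089323 -0.03994896  0.11478616]
(299, 123) [ 0.78468698 -0.12768519  0.11346531]
(340, 118) [ 0.76370746 -0.22828606  0.1887812 ]
```

View pics/deck.png

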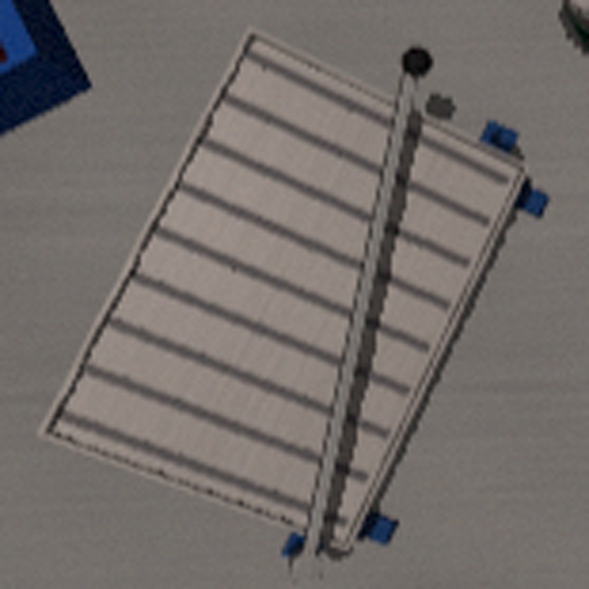

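View pics/rack.png

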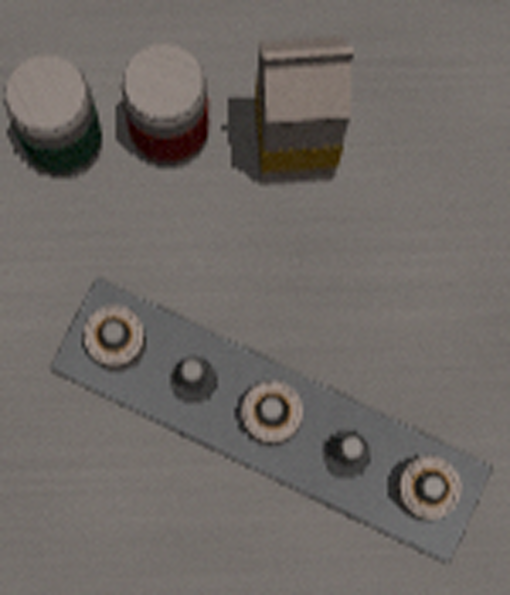

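```bash
cat > fr.py <<'E'
from h import *
n=np.array([-0.1767751,-0.38379457,0.90634005]); o=np.array([0.5471757,0.20315061,0.10548478])
up=-n[:2]/np.linalg.norm(n[:2]); a=np.radians(25)
X=np.array([*(up*np.cos(a)),np.sin(a)]); Y=np.array([-up[1],up[0],0]); N=np.cross(X,Y)
D=np.stack([X,Y,N],1)
E
python3 - <<'E'
from fr import *
c=np.load('pics/top.npy',allow_pickle=True).item()
def dk(u,v,zd): # pixel -> point on plane deck z=zd, coordinates rel. to o
    r=np.array([(u-c['cx'])/c['fx'],(v-c['cy'])/c['fy'],1.]); C=-c['R'].T@c['t']; d=c['R'].T@r
    s=(zd-(C-o)@N)/(d@N); return (C+d*s-o)@D
cp=lambda x,y:(105+(x+.5)/3.8-.5,135+(y+.5)/3.8-.5)
for p in [(252,35),(45,433),(523,168),(352,548)]: print('corner',dk(*cp(*p),.012))
x0=(0.052-o[2])/X[2]; print('x0',x0)
print('knob',dk(*cp(416,57),.086))
b1,b2=dk(*cp(408,90),.06),dk(*cp(318,530),.06); print('bar',b1,b2)
C=-c['R'].T@c['t']
r=[pt(c,250+(x+.5)/3.4-.5,100+(y+.5)/3.4-.5,.062) for x,y in [(114,332),(271,409),(432,486)]]; print(r, np.linalg.norm(r[2]-r[0]))
E
```

```text
corner [ 0.07203446 -0.16742475  0.012     ]
corner [0.07088498 0.11177829 0.012     ]
corner [-0.12263221 -0.16913521  0.012     ]
corner [-0.12951457  0.11049784  0.012     ]
x0 -0.1265557711105631
knob [-0.02066452 -0.19064444  0.086     ]
bar [-0.02706701 -0.17383469  0.06      ] [-0.09740532  0.10133334  0.06      ]
[array([ 0.60017791, -0.08074592,  0.062     ]), array([ 0.53715242, -0.20016242,  0.062     ]), array([ 0.47546795, -0.31991622,  0.062     ])] 0.269731354261833
```

```bash
cat >> fr.py <<'E'
O=o+D@np.array([-.1265,-.029,0])
W=lambda x,y,z:O+D@np.array([x,y,z])
from scipy.spatial.transform import Rotation as Ro
def tool(Rm=None):
    s=monitor.state(); p=s['tool_pos']; R=s['orientation']
    print('t%.1f tcp'%s['time'],p.round(4),'deck',((p-O)@D).round(4),'F',s['force'].round(1),'w %.4f gf %.1f'%(s['gripper_width'],s['gripper_force']))
    if Rm is not None: print('rotvec left',Ro.from_matrix(Rm@R.T).as_rotvec(degrees=True).round(2))
    return p,R
# tool orientation for deck: z=-N, y=-Y(world yaw -25), x=y×z
Rdeck=np.stack([np.cross(-Y,-N),-Y,-N],1)
E
python3 - <<'E'
from fr import *
print(O,D)
print(Rdeck); p,R=tool(Rdeck)
def bp(th,r=.28,z=.052,gap=0,sg=-1):
    h=.0095*abs(np.cos(th))+.019*abs(np.sin(th))+.004+gap
    return W(.024+r*np.sin(th)+sg*h*np.cos(th),.155-r*np.cos(th)+sg*h*np.sin(th),z)
for th,g in [(.253,.03),(.253,.0),(.5,0),(.75,0),(1,0),(1.2,0),(1.4,0)]: q=bp(th,gap=g);print(th,q.round(4))
c=cam('scene')
for q in [(.6002,-.0807,.062),(.5372,-.2002,.062),(.4755,-.3199,.062),W(.106,-.162,.086),W(0,-.14,.012),W(.024,.155,.06)]: print(proj(c,q).round(1))
a=cv2.resize(c['image'][120:270,225:545],None,fx=2.5,fy=2.5,interpolation=cv2.INTER_CUBIC); cv2.imwrite('pics/s1.png',a)
E
```

```text
[0.52555251 0.08688545 0.05202357] [[ 0.37915751 -0.90828405 -0.17680405]
 [ 0.8231849   0.41835403 -0.38385743]
 [ 0.42261826  0.          0.90630779]]
[[ 0.37915751  0.90828405  0.17680405]
 [ 0.8231849  -0.41835403  0.38385743]
 [ 0.42261826 -0.         -0.90630779]]
t0.1 tcp [0.2486 0.6    0.2259] deck [0.3909 0.4662 0.0096] F [0.3 0.1 0.3] w 0.0920 gf 0.0
rotvec left [ 25.99  10.08 -90.64]
0.253 [0.6508 0.0526 0.1193]
0.253 [0.655  0.0796 0.1316]
0.5 [0.661  0.1394 0.1581]
0.75 [0.6513 0.2017 0.1826]
1 [0.6255 0.2622 0.2031]
1.2 [0.5936 0.3066 0.2157]
1.4 [0.5527 0.3453 0.2242]
[362.2 226.7]
[306.4 205.4]
[254.1 185.9]
[452.3 233. ]
[414.1 244.6]
[453.8 132.8]
```

View pics/s1.png

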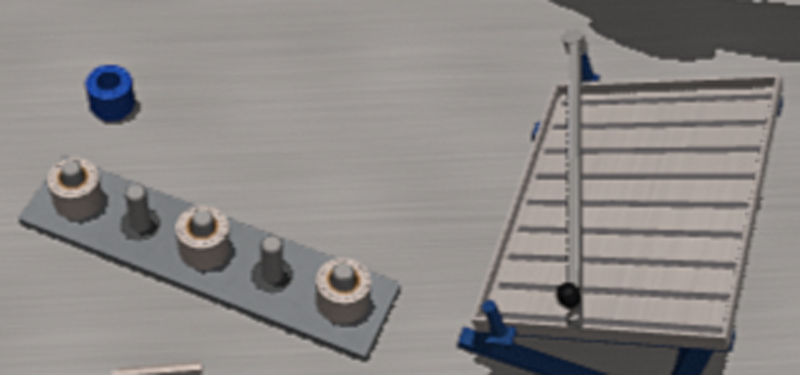

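Both views agree on the spindle tops, scene px (362,227), (306,206) and (253,185), at about 62 mm. They also agree on the knob (452,233) and the lip end. The bar is at about 0.25 rad. I'll move to the low side of the bar with the fingers shut.

Request:
{"fn": "arm_command", "kwargs": {"rows": [[[0,0,0.04],[2.17,0.84,-7.55],0],[[0,0,0.04],[2.17,0.84,-7.55],0],[[0.028,-0.04,0],[2.17,0.84,-7.55],0],[[0.028,-0.04,0],[2.17,0.84,-7.55],0],[[0.028,-0.04,0],[2.17,0.84,-7.55],0],[[0.028,-0.04,0],[2.17,0.84,-7.55],0],[[0.028,-0.04,0],[2.17,0.84,-7.55],0],[[0.028,-0.04,0],[2.17,0.84,-7.55],0],[[0.028,-0.04,0],[2.17,0.84,-7.55],0],[[0.028,-0.04,0],[2.17,0.84,-7.55],0],[[0.028,-0.04,0],[2.17,0.84,-7.55],0],[[0.028,-0.04,0],[2.17,0.84,-7.55],0]]}}

```text
time: 1.4
tool_pos: [0.5296, 0.1984, 0.307]
orientation: [[0.383, 0.906, 0.181], [0.82, -0.424, 0.384], [0.425, 0.001, -0.905]]
force: [1.0, 0.1, -1.0]
gripper_width: 0.002
gripper_force: 0.0
```

Request:
{"fn": "arm_command", "kwargs": {"rows": [[[0.04,-0.03,0],[0,0,0],0],[[0.04,-0.03,0],[0,0,0],0],[[0.03,-0.04,0],[0,0,0],0],[[0.01,-0.04,0],[0,0,0],0],[[0,-0.03,0],[0,0,0],0],[[0,0,0],[0,0,0],0]]}}

```text
time: 2.0
tool_pos: [0.6494, 0.023, 0.3056]
orientation: [[0.386, 0.904, 0.181], [0.821, -0.427, 0.379], [0.42, 0.002, -0.907]]
force: [-0.5, -0.6, -0.5]
gripper_width: 0.0002
gripper_force: 0.0
```

```bash
python3 -c "
from fr import *
tool(Rdeck); print(monitor.state()['joint_positions'].round(0))"
```

```text
t2.0 tcp [0.6494 0.023  0.3056] deck [ 0.1015 -0.1392  0.2324] F [-0.5 -0.6 -0.5] w 0.0002 gf 0.0
rotvec left [0.2  0.05 0.53]
[  2.  19.   8.  95. -30.  62.  -2.]
```

Request:
{"fn": "arm_command", "kwargs": {"rows": [[[0,0,-0.045],[0,0,0.25],0],[[0,0.005,-0.045],[0,0,0.25],0],[[0,0.01,-0.045],[0,0,0],0],[[0.001,0.01,-0.045],[0,0,0],0],[[0,0.003,-0.006],[0,0,0],0],[[0,0,0],[0,0,0],0],[[0.002,0.012,0.005],[0,0,0],0],[[0.002,0.014,0.007],[0,0,0],0]]}}

```text
time: 2.8
tool_pos: [0.6561, 0.0836, 0.1361]
orientation: [[0.371, 0.911, 0.18], [0.826, -0.413, 0.384], [0.424, 0.006, -0.905]]
force: [0.9, -0.2, -0.7]
gripper_width: 0.0003
gripper_force: 0.5
```

Request:
{"fn": "arm_command", "kwargs": {"rows": [[[0.002,0.015,0.0066],[0,0,0],0],[[0.002,0.015,0.0066],[0,0,0],0],[[0.001,0.015,0.0066],[0,0,0],0],[[0.001,0.015,0.0066],[0,0,0],0],[[-0.002,0.0156,0.006],[0,0,0],0],[[-0.002,0.0156,0.006],[0,0,0],0],[[-0.003,0.0156,0.006],[0,0,0],0],[[-0.003,0.0156,0.006],[0,0,0],0]]}}

```text
time: 3.6
tool_pos: [0.6516, 0.2077, 0.1878]
orientation: [[0.369, 0.912, 0.181], [0.826, -0.411, 0.386], [0.426, 0.007, -0.905]]
force: [-0.6, -1.3, -0.3]
gripper_width: 0.0003
gripper_force: 0.7
```

```bash
python3 -c "
from fr import *
tool(Rdeck)
c=cam('scene'); cv2.imwrite('pics/s2.png',c['image'][60:300,300:600])"
```

```text
t3.6 tcp [0.6516 0.2077 0.1878] deck [ 0.2046 -0.0639  0.0544] F [-0.6 -1.3 -0.3] w 0.0003 gf 0.7
rotvec left [-0.05  0.44 -0.45]
```

View pics/s2.png

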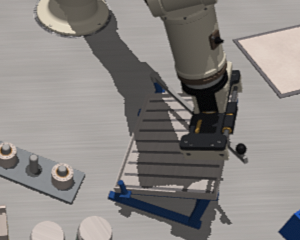

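The bar is being pushed open, with the knob now at crop (241,150). I'll carry on along the arc.

Request:
{"fn": "arm_command", "kwargs": {"rows": [[[-0.006,0.015,0.004],[0,0,0],0],[[-0.006,0.015,0.004],[0,0,0],0],[[-0.007,0.014,0.004],[0,0,0],0],[[-0.008,0.012,0.003],[0,0,0],0],[[-0.011,0.015,0.0042],[0,0,0],0],[[-0.011,0.015,0.0042],[0,0,0],0],[[-0.01,0.014,0.004],[0,0,0],0],[[-0.013,0.012,0.0025],[0,0,0],0],[[-0.013,0.0125,0.0025],[0,0,0],0]]}}

```text
time: 4.55
tool_pos: [0.5653, 0.3319, 0.218]
orientation: [[0.371, 0.912, 0.178], [0.826, -0.411, 0.386], [0.425, 0.004, -0.905]]
force: [-0.9, -1.3, 0.6]
gripper_width: 0.0002
gripper_force: 1.0
```

Request:
{"fn": "arm_command", "kwargs": {"rows": [[[-0.006,0.005,0.001],[0,0,0],0],[[-0.006,0.005,0.001],[0,0,0],0],[[0,0,0],[0,0,0],0]]}}

```text
time: 4.85
tool_pos: [0.5527, 0.3422, 0.2188]
orientation: [[0.37, 0.912, 0.176], [0.826, -0.41, 0.386], [0.425, 0.003, -0.905]]
force: [0.8, -0.2, 0.8]
gripper_width: 0.0007
gripper_force: 0.4
```

```bash
python3 -c "
from fr import *
tool(Rdeck)"
```

```text
t4.8 tcp [0.5527 0.3422 0.2188] deck [0.291  0.0821 0.0483] F [ 0.8 -0.2  0.8] w 0.0007 gf 0.4
rotvec left [-0.06  0.19 -0.54]
```

Request:
{"fn": "arm_command", "kwargs": {"rows": [[[-0.004,0.001,0],[0,0,0],0],[[-0.004,0.001,0],[0,0,0],0],[[0,0,0],[0,0,0],0]]}}

```text
time: 5.15
tool_pos: [0.5451, 0.343, 0.2176]
orientation: [[0.372, 0.911, 0.176], [0.826, -0.411, 0.385], [0.424, 0.002, -0.906]]
force: [0.7, -1.4, 1.6]
gripper_width: 0.0007
gripper_force: 0.8
```

Request:
{"fn": "arm_command", "kwargs": {"rows": [[[-0.004,0.001,0],[0,0,0],0],[[0,0,0],[0,0,0],0]]}}

```text
time: 5.35
tool_pos: [0.5432, 0.3428, 0.2182]
orientation: [[0.373, 0.91, 0.18], [0.825, -0.414, 0.385], [0.424, 0.005, -0.905]]
force: [4.3, -2.4, 1.6]
gripper_width: 0.0003
gripper_force: 2.5
```

Request:
{"fn": "arm_command", "kwargs": {"rows": [[[-0.003,0.001,0],[0,0,0],0],[[0,0,0],[0,0,0],0],[[0.02,-0.01,0],[0,0,0],0],[[0.01,-0.02,0.04],[0,0,0],0],[[0,-0.03,0.04],[0,0,0],0],[[0,-0.04,0.02],[0,0,0],0],[[0.005,-0.045,0],[0,0,0],0],[[0.005,-0.045,0],[0,0,0],0],[[0,-0.045,0],[0,0,0],0],[[0.005,-0.045,0],[0,0,0],0],[[0,-0.045,0],[0,0,0],0]]}}

```text
time: 6.45
tool_pos: [0.5822, 0.0193, 0.3171]
orientation: [[0.371, 0.912, 0.174], [0.826, -0.41, 0.386], [0.423, 0.0, -0.906]]
force: [1.3, 0.2, -0.5]
gripper_width: 0.0003
gripper_force: 0.0
```

```bash
cat >> fr.py <<'E'
def Rv(perp): # vertical tool with y=perp
    y=np.array([*perp,0]); y/=np.linalg.norm(y); z=np.array([0,0,-1.]); return np.stack([np.cross(y,z),y,z],1)
E
python3 - <<'E'
from fr import *
tool(Rv((.887,-.4625)))
c=cam('top'); cv2.imwrite('pics/t2.png',cv2.resize(c['image'][90:330,90:410],None,fx=2,fy=2))
E
```

```text
t6.5 tcp [0.5822 0.0193 0.3171] deck [ 0.0778 -0.0797  0.2562] F [ 1.3  0.2 -0.5] w 0.0003 gf 0.0
rotvec left [-22.54  10.96  -3.3 ]
```

View pics/t2.png

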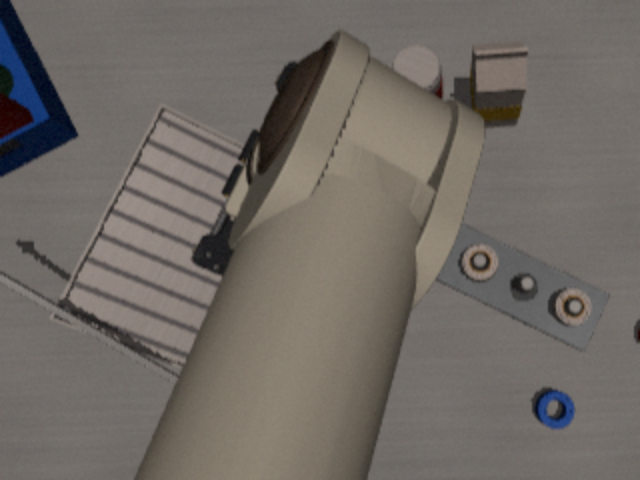

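The bar now lies along the far side wall, so it is open. Rack rolls at crop (479,262) and (572,307) are unmoved. Next I hover over the first roll and look with the wrist camera.

Request:
{"fn": "arm_command", "kwargs": {"rows": [[[0.006,-0.033,0],[-7.5,3.65,-1.1],0.8],[[0.006,-0.033,-0.02],[-7.5,3.65,-1.1],0.8],[[0.006,-0.034,-0.04],[-7.5,3.65,-1.1],0.8],[[0,0,-0.04],[0,0,0],0.8],[[0,0,-0.02],[0,0,0],0.8],[[0,0,0],[0,0,0],0.8]]}}

```text
time: 7.1
tool_pos: [0.5971, -0.0764, 0.1951]
orientation: [[0.462, 0.887, -0.008], [0.887, -0.462, 0.0], [-0.003, -0.007, -1.0]]
force: [-0.2, 0.5, -0.1]
gripper_width: 0.0441
gripper_force: 0.0
```

Run:
```python
from fr import *
tool(Rv((.887,-.4625)))
c=cam('wrist'); im=c['image'].copy(); cv2.imwrite('pics/w1.png',im); print(-c['R'].T@c['t'],c['R'][2])
for q in [(.6002,-.0807,.062),(.5372,-.2002,.062),(.4755,-.3199,.062)]: print(proj(c,q).round(1))
```

```text
t7.1 tcp [ 0.5971 -0.0764  0.1951] deck [-0.0468 -0.1333  0.1797] F [-0.2  0.5 -0.1] w 0.0441 gf 0.0
rotvec left [-0.02 -0.45 -0.04]
[ 0.62960239 -0.0166965   0.35332335] [-0.12262103 -0.22345138 -0.96697134]
[330.9 194.1]
[329.6 331. ]
[329.7 442. ]
```

View pics/w1.png

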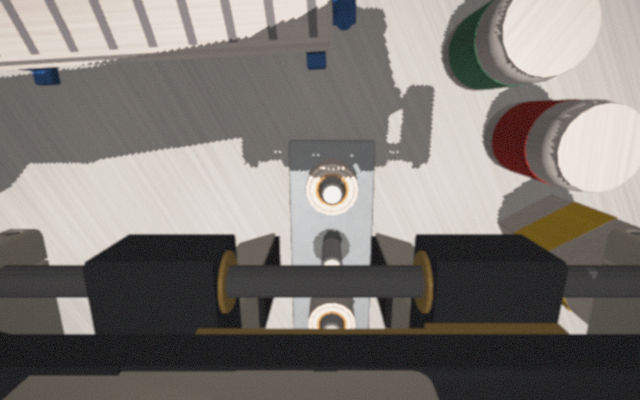

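The wrist view shows the first roll's spindle top at (331,195), where I predicted (331,194). I'll descend and grip.

Request:
{"fn": "arm_command", "kwargs": {"rows": [[[0.003,-0.004,-0.02],[0,-0.4,0],0.8],[[0,0,-0.03],[0,0,0],0.8],[[0,0,-0.03],[0,0,0],0.8],[[0,0,0],[0,0,0],0.8],[[0,0,-0.04],[0,0,0],0.8],[[0,0,-0.035],[0,0,0],0.8],[[0,0,-0.022],[0,0,0],0.8],[[0,0,0],[0,0,0],0.8],[[0,0,0],[0,0,0],0.8]]}}

```text
time: 8.05
tool_pos: [0.6051, -0.082, 0.0249]
orientation: [[0.463, 0.886, 0.011], [0.887, -0.463, -0.0], [0.005, 0.01, -1.0]]
force: [-0.4, 0.4, 0.9]
gripper_width: 0.0735
gripper_force: 0.0
```

Request:
{"fn": "arm_command", "kwargs": {"rows": [[[0,0,0],[0,0,0],0.3],[[0,0,0],[0,0,0],0.3],[[0,0,0],[0,0,0],0.3],[[0,0,0],[0,0,0],0.3],[[0,0,0],[0,0,0],0.3],[[0,0,0],[0,0,0],0.3]], "force": 25}}

```text
time: 8.65
tool_pos: [0.6037, -0.0816, 0.0236]
orientation: [[0.462, 0.887, 0.009], [0.887, -0.462, 0.0], [0.004, 0.008, -1.0]]
force: [-1.5, 1.1, 6.3]
gripper_width: 0.0467
gripper_force: 25.0
```

Request:
{"fn": "arm_command", "kwargs": {"rows": [[[0,0,0.015],[0,0,0],0.3],[[0,0,0.02],[0,0,0],0.3],[[0,0,0.03],[0,0,0],0.3],[[0,0,0.04],[0,0,0],0.3],[[0,0,0.04],[0,0,0],0.3],[[0,0,0.04],[0,0,0],0.3],[[0,0,0],[0,0,0],0.3]]}}

```text
time: 9.35
tool_pos: [0.6075, -0.0828, 0.2152]
orientation: [[0.463, 0.886, 0.02], [0.886, -0.463, -0.001], [0.009, 0.018, -1.0]]
force: [1.2, -0.4, -0.8]
gripper_width: 0.047
gripper_force: 25.0
```

Run:
```python
from fr import *
p,R=tool(Rdeck)
for y in (-.085,-.013,.059): print(y,'hover',(W(.035,y,.09)-p).round(4),'then to place',(W(.032,y,.015)-W(.035,y,.09)).round(4))
c=cam('wrist'); cv2.imwrite('pics/w2.png',c['image'])
```

```text
t9.3 tcp [ 0.6075 -0.0828  0.2152] deck [-0.0396 -0.1455  0.1985] F [ 1.2 -0.4 -0.8] w 0.0470 gf 25.0
rotvec left [22.46 -9.87  3.04]
-0.085 hover [-0.0074  0.1284 -0.0668] then to place [ 0.0121  0.0263 -0.0692]
-0.013 hover [-0.0728  0.1585 -0.0668] then to place [ 0.0121  0.0263 -0.0692]
0.059 hover [-0.1382  0.1886 -0.0668] then to place [ 0.0121  0.0263 -0.0692]
```

Request:
{"fn": "arm_command", "kwargs": {"rows": [[[-0.002,0.032,0],[7.5,-3.3,1.0],0.3],[[-0.002,0.032,0],[7.5,-3.3,1.0],0.3],[[-0.002,0.032,-0.017],[7.5,-3.3,1.0],0.3],[[-0.001,0.032,-0.025],[0,0,0],0.3],[[0,0,-0.025],[0,0,0],0.3],[[0,0,0],[0,0,0],0.3],[[0,0,0],[0,0,0],0.3]]}}

```text
time: 10.1
tool_pos: [0.5958, 0.0456, 0.14]
orientation: [[0.382, 0.91, 0.164], [0.825, -0.415, 0.385], [0.418, -0.012, -0.908]]
force: [0.0, -0.1, 1.4]
gripper_width: 0.0465
gripper_force: 25.0
```

Run:
```python
from fr import *
p,R=tool(Rdeck); print((W(.032,-.085,.015)-p).round(4))
```

```text
t10.1 tcp [0.5958 0.0456 0.14  ] deck [ 0.0299 -0.081   0.0832] F [ 0.  -0.1  1.4] w 0.0465 gf 25.0
rotvec left [-0.01 -0.73 -0.21]
[ 0.0164  0.0263 -0.0609]
```

Now lower onto the deck slowly, correcting the small errors.

Request:
{"fn": "arm_command", "kwargs": {"rows": [[[0.006,0.009,-0.02],[0,-0.7,-0.2],0.3],[[0.005,0.009,-0.02],[0,0,0],0.3],[[0.004,0.006,-0.015],[0,0,0],0.3],[[0,0,0],[0,0,0],0.3],[[0,0,0],[0,0,0],0.3]]}}

```text
time: 10.6
tool_pos: [0.6119, 0.0697, 0.0862]
orientation: [[0.378, 0.909, 0.178], [0.823, -0.418, 0.384], [0.423, 0.002, -0.906]]
force: [0.2, -0.0, -0.6]
gripper_width: 0.0466
gripper_force: 25.0
```

Run:
```python
from fr import *
p,R=tool(Rdeck)
```

```text
t10.6 tcp [0.6119 0.0697 0.0862] deck [ 0.0331 -0.0856  0.0223] F [ 0.2 -0.  -0.6] w 0.0466 gf 25.0
rotvec left [-0.    0.12 -0.04]
```

Request:
{"fn": "arm_command", "kwargs": {"rows": [[[0.001,0.003,-0.007],[0,0,0],0.3],[[0,0,0],[0,0,0],0.3],[[0,0,-0.001],[0,0,0],0.3],[[0,0,0],[0,0,0],0.3]]}}

```text
time: 11.0
tool_pos: [0.6125, 0.073, 0.0779]
orientation: [[0.378, 0.909, 0.178], [0.823, -0.418, 0.384], [0.424, 0.002, -0.906]]
force: [-0.1, 0.7, -0.7]
gripper_width: 0.0467
gripper_force: 25.0
```

Request:
{"fn": "arm_command", "kwargs": {"rows": [[[0,0,0],[0,0,0],0.62],[[0,0,0],[0,0,0],0.62],[[0,0,0],[0,0,0],0.62],[[0,0,0],[0,0,0],0.62],[[0,0,0],[0,0,0],0.62]]}}

```text
time: 11.5
tool_pos: [0.6125, 0.0732, 0.0777]
orientation: [[0.378, 0.909, 0.178], [0.823, -0.418, 0.384], [0.424, 0.001, -0.906]]
force: [0.5, -0.1, 0.0]
gripper_width: 0.0568
gripper_force: 0.0
```

Run:
```python
from fr import *
p,R=tool(Rdeck)
c=cam('wrist'); cv2.imwrite('pics/w3.png',c['image'])
```

```text
t11.5 tcp [0.6125 0.0732 0.0777] deck [ 0.0326 -0.0847  0.0132] F [ 0.5 -0.1  0. ] w 0.0568 gf 0.0
rotvec left [-0.02  0.1  -0.05]
```

View pics/w3.png

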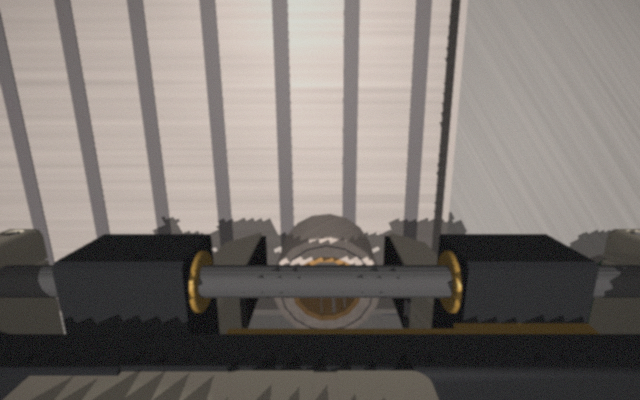

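The roll sits on the deck between the fingers, around (328,280). I'll back off square to the deck and head to roll 2.

Request:
{"fn": "arm_command", "kwargs": {"rows": [[[-0.005,-0.0115,0.027],[0,0,0],0.62],[[-0.005,-0.0115,0.027],[0,0,0],0.62],[[-0.007,-0.015,0.036],[0,0,0],0.62],[[-0.01,-0.04,0],[-7.5,3.5,-1.1],0.8],[[-0.012,-0.045,0.015],[-7.5,3.5,-1.1],0.8],[[-0.012,-0.045,0],[-7.5,3.5,-1.1],0.8],[[-0.012,-0.045,0],[0,0,0],0.8],[[-0.012,-0.045,0],[0,0,0],0.8],[[0,-0.02,0],[0,0,0],0.8],[[0,0,0],[0,0,0],0.8],[[0,0,0],[0,0,0],0.8]]}}

```text
time: 12.65
tool_pos: [0.5374, -0.2045, 0.1826]
orientation: [[0.468, 0.884, 0.012], [0.884, -0.468, -0.001], [0.005, 0.011, -1.0]]
force: [-0.5, 0.3, 0.2]
gripper_width: 0.0734
gripper_force: 0.0
```

Run:
```python
from fr import *
p,R=tool(Rv((.887,-.4625))); print(np.array([.5372,-.2002,.0225])-p)
w=cam('wrist'); c=cam('top'); s=cam('scene')
im=c['image']; cv2.imwrite('pics/t3.png',np.vstack([np.hstack([cv2.resize(im[130:290,110:400],None,fx=1.1,fy=1.1),cv2.resize(w['image'],(320,176))]),cv2.resize(s['image'][100:300,200:550],(639,365))]))
for q in [(.6002,-.0807,.062),(.5372,-.2002,.062),(.4755,-.3199,.062)]: print(proj(w,q).round(1),proj(s,q).round(1))
```

```text
t12.7 tcp [ 0.5374 -0.2045  0.1826] deck [-0.1802 -0.1326  0.2281] F [-0.5  0.3  0.2] w 0.0734 gf 0.0
rotvec left [0.04 0.66 0.38]
[-0.00017603  0.00431793 -0.16005168]
[318.9  10.1] [362.2 226.7]
[320.1 191.7] [306.4 205.4]
[322.3 334.9] [254.1 185.9]
```

View pics/t3.png

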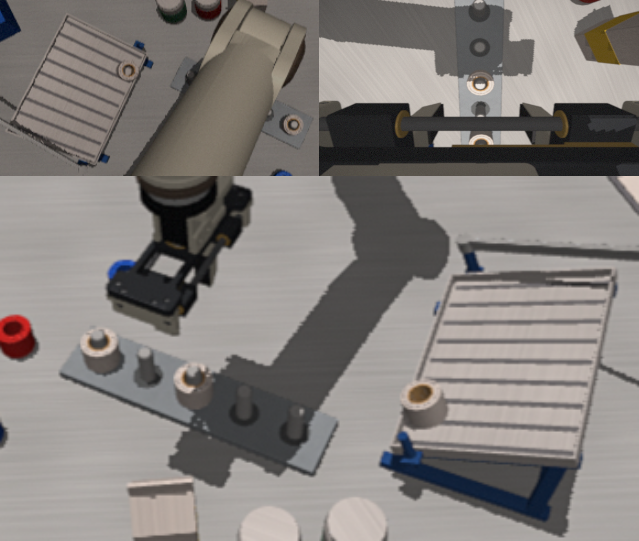

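Roll 1 rests at the lip, mosaic (424,402), and the bar lies open at upper right. The rack hasn't moved, with roll 2's spindle top at (193,371) in the mosaic, as predicted. I'll pick roll 2.

Request:
{"fn": "arm_command", "kwargs": {"rows": [[[0,0.004,-0.04],[0,0.6,0.3],0.8],[[0,0,-0.045],[0,0,0],0.8],[[0,0,-0.045],[0,0,0],0.8],[[0,0,-0.03],[0,0,0],0.8],[[0,0,0],[0,0,0],0.8],[[0,0,0],[0,0,0],0.8],[[0,0,0],[0,0,0],0.3],[[0,0,0],[0,0,0],0.3],[[0,0,0],[0,0,0],0.3],[[0,0,0],[0,0,0],0.3],[[0,0,0],[0,0,0],0.3],[[0,0,0],[0,0,0],0.3]]}}

```text
time: 14.0
tool_pos: [0.5383, -0.201, 0.0239]
orientation: [[0.463, 0.886, 0.003], [0.886, -0.463, -0.002], [0.0, 0.003, -1.0]]
force: [-2.0, 1.7, 6.6]
gripper_width: 0.0472
gripper_force: 25.0
```

Request:
{"fn": "arm_command", "kwargs": {"rows": [[[0,0,0.015],[0,0,0],0.3],[[0,0,0.02],[0,0,0],0.3],[[0,0,0.03],[0,0,0],0.3],[[0,0,0.04],[0,0,0],0.3],[[0,0,0.04],[0,0,0],0.3],[[0,0,0.04],[0,0,0],0.3],[[0,0,0],[0,0,0],0.3],[[0,0,0],[0,0,0],0.3]]}}

```text
time: 14.8
tool_pos: [0.5378, -0.2009, 0.2093]
orientation: [[0.463, 0.886, 0.004], [0.886, -0.463, -0.002], [0.0, 0.004, -1.0]]
force: [-1.0, 0.6, -1.3]
gripper_width: 0.0471
gripper_force: 25.0
```

Run:
```python
from fr import *
p,R=tool(Rdeck); print((W(.035,-.013,.09)-p).round(4))
```

```text
t14.8 tcp [ 0.5378 -0.2009  0.2093] deck [-0.1658 -0.1316  0.2508] F [-1.   0.6 -1.3] w 0.0471 gf 25.0
rotvec left [ 22.53 -10.8    2.85]
[-0.0031  0.2766 -0.0609]
```

Request:
{"fn": "arm_command", "kwargs": {"rows": [[[0,0.045,0],[0,0,0],0.3],[[0,0.045,0],[0,0,0],0.3],[[0,0.045,0],[0,0,0],0.3],[[0,0.045,0],[7.5,-3.6,0.95],0.3],[[0,0.045,-0.01],[7.5,-3.6,0.95],0.3],[[-0.003,0.045,-0.02],[7.5,-3.6,0.95],0.3],[[0,0.007,-0.03],[0,0,0],0.3],[[0,0,0],[0,0,0],0.3],[[0,0,0],[0,0,0],0.3]]}}

```text
time: 15.7
tool_pos: [0.5335, 0.0742, 0.1473]
orientation: [[0.382, 0.909, 0.169], [0.826, -0.418, 0.379], [0.415, -0.005, -0.91]]
force: [-0.1, -0.9, -1.2]
gripper_width: 0.0477
gripper_force: 2.5
```

Run:
```python
from fr import *
p,R=tool(Rdeck); print((W(.031,-.013,.013)-p).round(4))
```

```text
t15.7 tcp [0.5335 0.0742 0.1473] deck [ 0.0329 -0.0125  0.0898] F [-0.1 -0.9 -1.2] w 0.0477 gf 2.5
rotvec left [ 0.33 -0.49 -0.04]
[ 0.0133  0.0278 -0.0704]
```

The grip has slackened, so I pause to let it recover.

Request:
{"fn": "arm_command", "kwargs": {"rows": [[[0,0,0],[0,0,0],0.3],[[0,0,0],[0,0,0],0.3],[[0,0,0],[0,0,0],0.3],[[0,0,0],[0,0,0],0.3]], "force": 25}}

```text
time: 16.1
tool_pos: [0.5351, 0.0746, 0.1491]
orientation: [[0.38, 0.909, 0.173], [0.826, -0.417, 0.379], [0.417, -0.001, -0.909]]
force: [0.1, 0.9, -1.1]
gripper_width: 0.0473
gripper_force: 25.0
```

Run:
```python
from fr import *
p,R=tool(Rdeck)
s=cam('scene'); cv2.imwrite('pics/s4.png',cv2.resize(s['image'][120:270,380:550],None,fx=3.5,fy=3.5))
# depth: roll extents in deck frame around tool axis
P=(cloud(s)-O)@D; q=P.reshape(-1,3); t=(p-O)@D
m=(abs(q[:,0]-t[0])<.03)&(abs(q[:,1]-t[1])<.024)&(q[:,2]>.015)&(q[:,2]<t[2]+.05)
print(m.sum(), np.histogram(q[m,2],12))
```

```text
t16.1 tcp [0.5351 0.0746 0.1491] deck [ 0.0346 -0.0138  0.091 ] F [ 0.1  0.9 -1.1] w 0.0473 gf 25.0
rotvec left [ 0.3  -0.22 -0.07]
228 (array([17, 24, 22, 24, 27, 17, 57, 30,  2,  1,  2,  5]), array([0.07804028, 0.0832866 , 0.08853293, 0.09377925, 0.09902558,
       0.1042719 , 0.10951823, 0.11476455, 0.12001088, 0.1252572 ,
       0.13050352, 0.13574985, 0.14099617]))
```

View pics/s4.png

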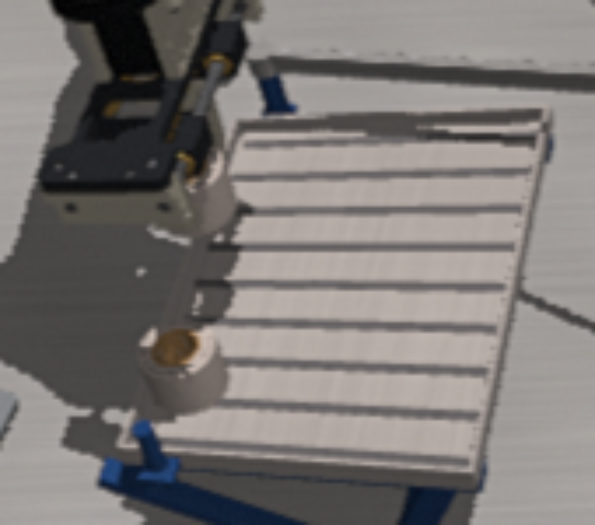

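The grip is back at 25 N. The roll is still between the fingers at crop (210,195), its underside 13 mm below the TCP. I'll lower and release.

Request:
{"fn": "arm_command", "kwargs": {"rows": [[[0.004,0.009,-0.024],[0.3,-0.2,0],0.3],[[0.004,0.009,-0.023],[0,0,0],0.3],[[0.003,0.006,-0.015],[0,0,0],0.3],[[0.0015,0.003,-0.0075],[0,0,0],0.3],[[0,0,0],[0,0,0],0.3],[[0,0,0],[0,0,0],0.3]]}}

```text
time: 16.75
tool_pos: [0.5474, 0.1013, 0.0794]
orientation: [[0.379, 0.909, 0.176], [0.823, -0.418, 0.384], [0.422, -0.001, -0.907]]
force: [-0.2, -0.2, -0.4]
gripper_width: 0.0466
gripper_force: 25.0
```

Run:
```python
from fr import *
p,R=tool(Rdeck)
```

```text
t16.8 tcp [0.5474 0.1013 0.0794] deck [ 0.0317 -0.0138  0.0154] F [-0.2 -0.2 -0.4] w 0.0466 gf 25.0
rotvec left [ 0.01 -0.06 -0.04]
```

Request:
{"fn": "arm_command", "kwargs": {"rows": [[[0,0,-0.001],[0,0,0],0.62],[[0,0,0],[0,0,0],0.62],[[0,0,0],[0,0,0],0.62],[[0,0,0],[0,0,0],0.62],[[0,0,0],[0,0,0],0.62],[[-0.005,-0.0115,0.027],[0,0,0],0.62],[[-0.005,-0.0115,0.027],[0,0,0],0.62],[[-0.007,-0.015,0.036],[0,0,0],0.62]]}}

```text
time: 17.55
tool_pos: [0.5287, 0.0639, 0.1677]
orientation: [[0.379, 0.909, 0.172], [0.824, -0.416, 0.384], [0.421, -0.004, -0.907]]
force: [0.6, -0.3, 0.3]
gripper_width: 0.057
gripper_force: 0.0
```

Request:
{"fn": "arm_command", "kwargs": {"rows": [[[-0.006,-0.045,0.01],[-7.5,3.6,-1],0.8],[[-0.006,-0.045,0],[-7.5,3.6,-1],0.8],[[-0.006,-0.045,0],[-7.5,3.6,-1],0.8],[[-0.006,-0.045,0],[0,0,0],0.8],[[-0.006,-0.045,0],[0,0,0],0.8],[[-0.006,-0.045,0],[0,0,0],0.8],[[-0.006,-0.045,0],[0,0,0],0.8],[[-0.006,-0.045,0],[0,0,0],0.8],[[-0.007,-0.023,0],[0,0,0],0.8],[[0,0,0],[0,0,0],0.8],[[0,0,0],[0,0,0],0.8]]}}

```text
time: 18.65
tool_pos: [0.4747, -0.3185, 0.1774]
orientation: [[0.466, 0.885, 0.003], [0.885, -0.466, 0.002], [0.003, 0.002, -1.0]]
force: [0.3, 0.5, 0.4]
gripper_width: 0.0732
gripper_force: 0.0
```

Run:
```python
from fr import *
p,R=tool(Rv((.887,-.4625))); print(np.array([.4755,-.3199,.0225])-p)
w=cam('wrist'); s=cam('scene')
for q in [(.6002,-.0807,.062),(.5372,-.2002,.062),(.4755,-.3199,.062)]: print(proj(w,q).round(1),proj(s,q).round(1))
cv2.imwrite('pics/t4.png',np.hstack([w['image'][:300,240:420],cv2.resize(s['image'][100:300,200:550],(525,300))]))
```

```text
t18.6 tcp [ 0.4747 -0.3185  0.1774] deck [-0.3    -0.1234  0.2782] F [0.3 0.5 0.4] w 0.0732 gf 0.0
rotvec left [-0.11  0.16  0.22]
[ 0.00078638 -0.0014105  -0.15491798]
[ 324.  -225.3] [362.2 226.7]
[324.1  15.4] [306.4 205.4]
[325.7 198.3] [254.1 185.9]
```

View pics/t4.png

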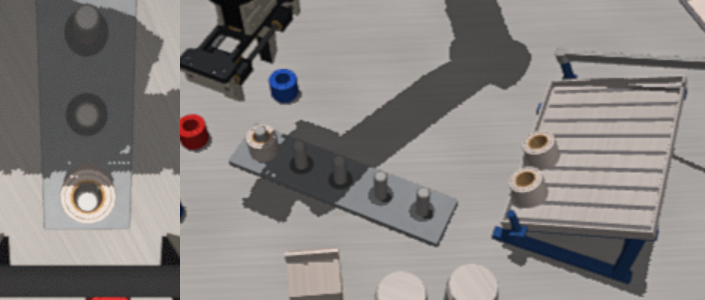

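Rolls 1 and 2 lie at the lip at (525,183) and (539,146) in the mosaic. Roll 3's spindle is at wrist (328,200), against a prediction of (326,198). I'll pick it.

Request:
{"fn": "arm_command", "kwargs": {"rows": [[[0.001,-0.001,-0.04],[0,0.1,0.2],0.8],[[0,0,-0.045],[0,0,0],0.8],[[0,0,-0.045],[0,0,0],0.8],[[0,0,-0.025],[0,0,0],0.8],[[0,0,0],[0,0,0],0.8],[[0,0,0],[0,0,0],0.8],[[0,0,0],[0,0,0],0.3],[[0,0,0],[0,0,0],0.3],[[0,0,0],[0,0,0],0.3],[[0,0,0],[0,0,0],0.3],[[0,0,0],[0,0,0],0.3],[[0,0,0],[0,0,0],0.3]]}}

```text
time: 19.95
tool_pos: [0.4769, -0.3198, 0.0238]
orientation: [[0.462, 0.887, 0.003], [0.887, -0.462, 0.001], [0.002, 0.002, -1.0]]
force: [-0.3, 0.8, 6.2]
gripper_width: 0.0476
gripper_force: 25.0
```

Request:
{"fn": "arm_command", "kwargs": {"rows": [[[0,0,0.015],[0,0,0],0.3],[[0,0,0.02],[0,0,0],0.3],[[0,0,0.03],[0,0,0],0.3],[[0,0,0.04],[0,0,0],0.3],[[0,0,0.04],[0,0,0],0.3],[[0,0,0.04],[0,0,0],0.3],[[0,0,0],[0,0,0],0.3],[[0,0,0],[0,0,0],0.3]]}}

```text
time: 20.75
tool_pos: [0.4765, -0.3197, 0.2092]
orientation: [[0.462, 0.887, 0.004], [0.887, -0.462, 0.0], [0.002, 0.003, -1.0]]
force: [0.1, 0.8, -1.5]
gripper_width: 0.0477
gripper_force: 25.0
```

Run:
```python
from fr import *
p,R=tool(Rdeck); print((W(.035,.059,.09)-p).round(4))
```

```text
t20.8 tcp [ 0.4765 -0.3197  0.2092] deck [-0.2869 -0.1255  0.3073] F [ 0.1  0.8 -1.5] w 0.0477 gf 25.0
rotvec left [ 22.42 -10.77   2.75]
[-0.0071  0.4256 -0.0609]
```

Request:
{"fn": "arm_command", "kwargs": {"rows": [[[0,0.045,0],[0,0,0],0.3],[[0,0.045,0],[0,0,0],0.3],[[0,0.045,0],[0,0,0],0.3],[[0,0.045,0],[0,0,0],0.3],[[-0.002,0.045,0],[0,0,0],0.3],[[-0.003,0.045,0],[7.5,-3.6,0.92],0.3],[[-0.002,0.045,-0.01],[7.5,-3.6,0.92],0.3],[[0,0.045,-0.02],[7.5,-3.6,0.92],0.3],[[0,0.045,-0.015],[0,0,0],0.3],[[0,0.02,-0.015],[0,0,0],0.3],[[0,0,0],[0,0,0],0.3],[[0,0,0],[0,0,0],0.3]]}}

```text
time: 21.95
tool_pos: [0.4674, 0.1008, 0.1484]
orientation: [[0.383, 0.909, 0.164], [0.829, -0.416, 0.373], [0.407, -0.007, -0.913]]
force: [0.6, -0.3, -1.3]
gripper_width: 0.0477
gripper_force: 25.0
```

Run:
```python
from fr import *
p,R=tool(Rdeck); print((W(.031,.059,.0145)-p).round(4))
```

```text
t21.9 tcp [0.4674 0.1008 0.1484] deck [0.0301 0.0586 0.0923] F [ 0.6 -0.3 -1.3] w 0.0477 gf 25.0
rotvec left [ 0.72 -0.77 -0.13]
[ 0.0138  0.0307 -0.0702]
```

Request:
{"fn": "arm_command", "kwargs": {"rows": [[[0.004,0.009,-0.024],[0.7,-0.7,-0.1],0.3],[[0.004,0.009,-0.023],[0,0,0],0.3],[[0.003,0.007,-0.014],[0,0,0],0.3],[[0.0015,0.003,-0.0075],[0,0,0],0.3],[[0,0,0],[0,0,0],0.3],[[0,0,0],[0,0,0],0.3]]}}

```text
time: 22.55
tool_pos: [0.4819, 0.128, 0.0817]
orientation: [[0.379, 0.908, 0.18], [0.823, -0.42, 0.384], [0.424, 0.002, -0.906]]
force: [0.5, 0.9, -1.6]
gripper_width: 0.0474
gripper_force: 25.0
```

Run:
```python
from fr import *
p,R=tool(Rdeck)
```

```text
t22.6 tcp [0.4819 0.128  0.0817] deck [0.0298 0.0569 0.0189] F [ 0.5  0.9 -1.6] w 0.0474 gf 25.0
rotvec left [0.   0.14 0.09]
```

Request:
{"fn": "arm_command", "kwargs": {"rows": [[[0.001,0.002,-0.0045],[0,0,0],0.3],[[0,0,0],[0,0,0],0.3],[[0,0,0],[0,0,0],0.62],[[0,0,0],[0,0,0],0.62],[[0,0,0],[0,0,0],0.62],[[0,0,0],[0,0,0],0.62],[[0,0,0],[0,0,0],0.62],[[-0.005,-0.0115,0.027],[0,0,0],0.62],[[-0.005,-0.0115,0.027],[0,0,0],0.62],[[-0.007,-0.015,0.036],[0,0,0],0.62],[[-0.007,-0.015,0.036],[0,0,0],0],[[0,0,0.04],[0,0,0],0]]}}

```text
time: 23.75
tool_pos: [0.457, 0.0758, 0.2434]
orientation: [[0.382, 0.907, 0.178], [0.822, -0.421, 0.383], [0.422, 0.0, -0.907]]
force: [1.5, 1.0, 0.7]
gripper_width: 0.0452
gripper_force: 0.0
```

Run:
```python
from fr import *
p,R=tool(Rdeck)
c=cam('top'); s=cam('scene')
cv2.imwrite('pics/t5.png',np.vstack([cv2.resize(c['image'][110:300,100:400],(600,380))[:290],cv2.resize(s['image'][100:270,370:570],(600,510))[:310]]))
def bp(th,r=.28,z=.05,gap=0,sg=1):
    h=.0095*abs(np.cos(th))+.019*abs(np.sin(th))+.004+gap
    return W(.024+r*np.sin(th)+sg*h*np.cos(th),.155-r*np.cos(th)+sg*h*np.sin(th),z)
q0=p
for th,r,g,z in [(1.4,.27,.03,.13),(1.4,.27,.03,.05),(1.4,.27,0,.05),(1.2,.27,0,.05),(1,.28,0,.05),(.75,.28,0,.05),(.5,.28,0,.05),(.25,.28,0,.05),(.1,.28,0,.05),(0,.28,0,.05)]:
    q=bp(th,r,z,g);print(th,q.round(4),(q-q0).round(4)); q0=q
```

```text
t23.8 tcp [0.457  0.0758 0.2434] deck [0.0457 0.0576 0.1899] F [1.5 1.  0.7] w 0.0452 gf 0.0
rotvec left [0.04 0.   0.2 ]
1.4 [0.4683 0.3514 0.2963] [0.0113 0.2757 0.0529]
1.4 [0.4825 0.3821 0.2238] [ 0.0141  0.0307 -0.0725]
1.4 [0.5074 0.3656 0.2217] [ 0.0249 -0.0166 -0.0022]
1.2 [0.5515 0.3358 0.2177] [ 0.0441 -0.0297 -0.004 ]
1 [0.5977 0.303  0.2128] [ 0.0462 -0.0329 -0.0049]
0.75 [0.6353 0.2449 0.1955] [ 0.0376 -0.0581 -0.0173]
0.5 [0.6569 0.1798 0.1722] [ 0.0216 -0.0651 -0.0234]
0.25 [0.6603 0.112  0.1441] [ 0.0034 -0.0678 -0.0281]
0.1 [0.6531 0.072  0.1257] [-0.0072 -0.04   -0.0183]
0 [0.6445 0.0463 0.1132] [-0.0086 -0.0257 -0.0126]
```

View pics/t5.png

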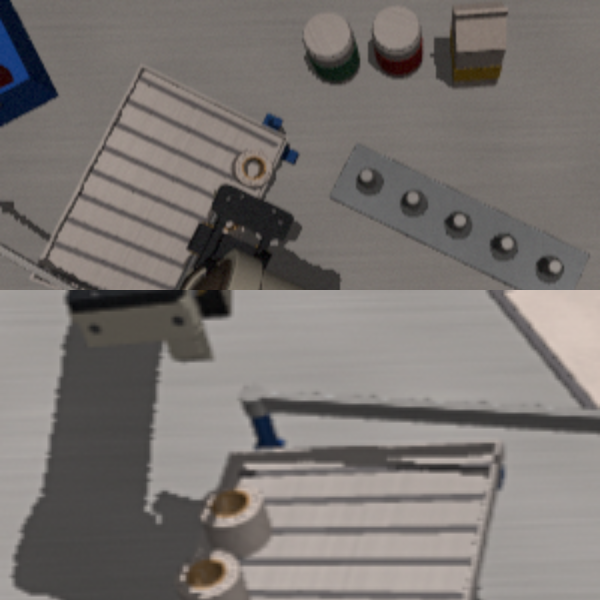

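Roll 3 is at the lip (238,520), roll 2 is beside it, the rack is empty and the bar is at its open stop. Next I go round to the outer side of the bar to close it.

Request:
{"fn": "arm_command", "kwargs": {"rows": [[[0,0,0.045],[0,0,0],0],[[0,0,0.045],[0,0,0],0],[[0,0.045,0],[0,0,-0.1],0],[[0,0.045,0],[0,0,-0.1],0],[[0.002,0.045,0],[0,0,0],0],[[0.003,0.045,0],[0,0,0],0],[[0.003,0.045,0],[0,0,0],0],[[0.003,0.045,-0.015],[0,0,0],0],[[0,0.006,-0.022],[0,0,0],0],[[0,0,0],[0,0,0],0],[[0,0,0],[0,0,0],0]]}}

```text
time: 24.95
tool_pos: [0.469, 0.353, 0.2948]
orientation: [[0.383, 0.907, 0.178], [0.822, -0.422, 0.382], [0.422, 0.0, -0.907]]
force: [0.8, -0.4, 0.0]
gripper_width: 0.0003
gripper_force: 0.0
```

Run:
```python
from fr import *
p,R=tool(Rdeck); print(np.array([0.4825,0.3821,0.2238])-p, monitor.state()['joint_positions'].round())
```

```text
t24.9 tcp [0.469  0.353  0.2948] deck [0.3002 0.1627 0.1279] F [ 0.8 -0.4  0. ] w 0.0003 gf 0.0
rotvec left [ 0.06 -0.01  0.24]
[ 0.01351362  0.02908447 -0.07103156] [-27.   5.  -5. 114. -20.  42. -44.]
```

Request:
{"fn": "arm_command", "kwargs": {"rows": [[[0.005,0.01,-0.024],[0,0,0.2],0],[[0.005,0.01,-0.024],[0,0,0],0],[[0.0035,0.009,-0.022],[0,0,0],0],[[0,0,0],[0,0,0],0],[[0.0125,-0.0083,-0.001],[0,0,0],0],[[0.0125,-0.0083,-0.001],[0,0,0],0],[[0.015,-0.01,-0.001],[0,0,0],0],[[0.0145,-0.0097,-0.0015],[0,0,0],0],[[0.0146,-0.01,-0.0015],[0,0,0],0],[[0.0154,-0.011,-0.0016],[0,0,0],0],[[0.0154,-0.011,-0.0016],[0,0,0],0],[[0.0154,-0.011,-0.0017],[0,0,0],0]]}}

```text
time: 26.15
tool_pos: [0.5998, 0.3019, 0.2173]
orientation: [[0.379, 0.908, 0.181], [0.822, -0.42, 0.384], [0.425, 0.004, -0.905]]
force: [-0.6, -0.7, 0.6]
gripper_width: 0.0003
gripper_force: 0.5
```

Request:
{"fn": "arm_command", "kwargs": {"rows": [[[0.0094,-0.0145,-0.0043],[0,0,0],0],[[0.0094,-0.0145,-0.0043],[0,0,0],0],[[0.0094,-0.0145,-0.0043],[0,0,0],0],[[0.0094,-0.0146,-0.0044],[0,0,0],0],[[0.0054,-0.0163,-0.0058],[0,0,0],0],[[0.0054,-0.0163,-0.0058],[0,0,0],0],[[0.0054,-0.0163,-0.0058],[0,0,0],0],[[0.0054,-0.0162,-0.006],[0,0,0],0],[[0,0,0],[0,0,0],0]]}}

```text
time: 27.05
tool_pos: [0.6592, 0.1753, 0.1744]
orientation: [[0.383, 0.906, 0.182], [0.822, -0.424, 0.381], [0.422, 0.004, -0.906]]
force: [0.2, -0.4, 0.1]
gripper_width: 0.0004
gripper_force: 0.0
```

Run:
```python
from fr import *
p,R=tool(Rdeck); print(np.array([0.6569,0.1798,0.1722])-p)
s=cam('scene'); cv2.imwrite('pics/s6.png',s['image'][100:300,350:600])
```

```text
t27.1 tcp [0.6592 0.1753 0.1744] deck [ 0.1752 -0.0844  0.0534] F [ 0.2 -0.4  0.1] w 0.0004 gf 0.0
rotvec left [0.1  0.17 0.37]
[-0.00227905  0.00451407 -0.00224511]
```

View pics/s6.png

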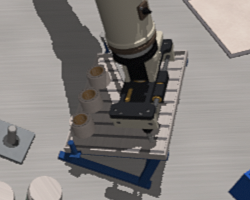

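The three rolls are in a row at crop (97,75), (90,97) and (84,125). The arm hides the bar. I'll continue closing it.

Request:
{"fn": "arm_command", "kwargs": {"rows": [[[0.001,-0.0158,-0.0074],[0,0,0.3],0],[[0.001,-0.0158,-0.0074],[0,0,0],0],[[0,-0.0158,-0.0074],[0,0,0],0],[[-0.001,-0.0158,-0.0074],[0,0,0],0],[[-0.003,-0.0133,-0.006],[0,0,0],0],[[-0.002,-0.0133,-0.006],[0,0,0],0],[[-0.002,-0.0133,-0.006],[0,0,0],0],[[-0.004,-0.013,-0.006],[0,0,0],0],[[0,0,0],[0,0,0],0]]}}

```text
time: 28.0
tool_pos: [0.6467, 0.0615, 0.1196]
orientation: [[0.377, 0.909, 0.176], [0.824, -0.417, 0.383], [0.422, 0.001, -0.907]]
force: [0.1, -0.4, 0.0]
gripper_width: -0.0
gripper_force: 0.0
```

Run:
```python
from fr import *
p,R=tool(Rdeck); print(np.array([0.6445,0.0463,0.1132])-p)
c=cam('top'); s=cam('scene'); cv2.imwrite('pics/s7.png',np.hstack([cv2.resize(c['image'][130:290,110:270],(480,480)),cv2.resize(s['image'][130:290,400:500],(300,480))]))
```

```text
t28.0 tcp [0.6467 0.0615 0.1196] deck [ 0.0536 -0.1206  0.0495] F [ 0.1 -0.4  0. ] w -0.0000 gf 0.0
rotvec left [ 0.05  0.02 -0.11]
[-0.00218446 -0.01522608 -0.00636526]
```

View pics/s7.png

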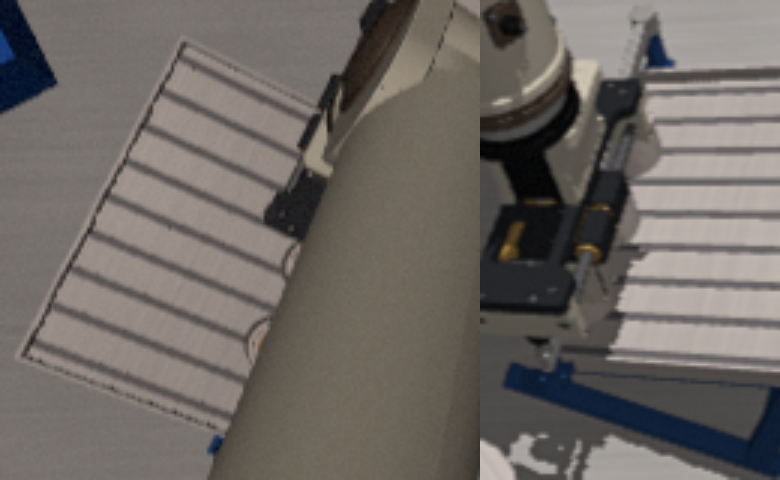

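The bar now runs from the pin (645,20) down along the lip under the gripper, nearly closed. I'll push down the slope until it meets the stop.

Request:
{"fn": "arm_command", "kwargs": {"rows": [[[-0.003,-0.0066,-0.0034],[0,0,0],0],[[-0.003,-0.0066,-0.0034],[0,0,0],0],[[-0.0011,-0.0025,-0.0013],[0,0,0],0],[[0,0,0],[0,0,0],0]]}}

```text
time: 28.5
tool_pos: [0.6412, 0.051, 0.1138]
orientation: [[0.372, 0.911, 0.178], [0.824, -0.412, 0.388], [0.427, 0.002, -0.904]]
force: [1.0, 5.0, 1.8]
gripper_width: 0.0005
gripper_force: 2.9
```

Request:
{"fn": "arm_command", "kwargs": {"rows": [[[-0.0015,-0.0033,-0.0017],[0,0,0],0],[[0,0,0],[0,0,0],0]]}}

```text
time: 28.7
tool_pos: [0.6411, 0.0509, 0.1137]
orientation: [[0.369, 0.912, 0.179], [0.824, -0.41, 0.391], [0.43, 0.003, -0.903]]
force: [4.5, 10.5, 5.2]
gripper_width: 0.0003
gripper_force: 6.1
```

```bash
python3 -c "
from fr import *
tool(Rdeck)"
```

```text
t28.7 tcp [0.6411 0.0509 0.1137] deck [ 0.0403 -0.12    0.0493] F [ 4.5 10.5  5.2] w 0.0003 gf 6.1
rotvec left [-0.35  0.38 -0.5 ]
```

At the closed stop: 12 N of resistance and no further movement. I'll back off up the slope, lift away and check.

Request:
{"fn": "arm_command", "kwargs": {"rows": [[[0.004,0.01,0.006],[0,0,0],0],[[0.006,0.013,0.008],[0,0,0],0],[[0,0,0.045],[0,0,0],0],[[0,0,0.045],[0,0,0],0],[[0,0,0.045],[0,0,0],0],[[0,0.045,0.02],[0,0,0],0],[[-0.02,0.045,0],[0,0,0],0],[[-0.03,0.04,0],[0,0,0],0],[[-0.03,0.04,0],[0,0,0],0],[[-0.03,0.04,0],[0,0,0],0],[[-0.03,0.04,0],[0,0,0],0],[[-0.03,0.04,0],[0,0,0],0]]}}

```text
time: 29.9
tool_pos: [0.4773, 0.3591, 0.2798]
orientation: [[0.375, 0.91, 0.177], [0.825, -0.414, 0.385], [0.423, 0.002, -0.906]]
force: [0.1, 0.0, -0.5]
gripper_width: 0.0003
gripper_force: 0.0
```

Request:
{"fn": "arm_command", "kwargs": {"rows": [[[-0.03,0.04,0],[0,0,0],0],[[-0.03,0.04,0],[0,0,0],0],[[-0.03,0.04,0],[0,0,0],0],[[0,0,0],[0,0,0],0]]}}

```text
time: 30.3
tool_pos: [0.3814, 0.4847, 0.2804]
orientation: [[0.364, 0.915, 0.171], [0.829, -0.402, 0.389], [0.425, 0.0, -0.905]]
force: [-0.4, 0.5, 0.4]
gripper_width: 0.0005
gripper_force: 0.0
```

Run:
```python
from fr import *
tool()
c=cam('top'); s=cam('scene')
cv2.imwrite('pics/f.png',np.hstack([cv2.resize(c['image'][90:290,110:310],(400,400)),cv2.resize(s['image'][120:270,370:520],(400,400))]))
k=W(.024,.155-.325,.086); print('knob closed pred top',proj(c,k),'crop',(proj(c,k)-[110,90])*2,'scene crop',(proj(s,k)-[370,120])*2.667)
for y in (-.085,-.013,.059): q=W(.024,y,.036); print((proj(c,q)-[110,90])*2,(proj(s,q)-[370,120])*2.667)
```

```text
t30.3 tcp [0.3814 0.4847 0.2804] deck [0.3693 0.2974 0.0798] F [-0.4  0.5  0.4] w 0.0005 gf 0.0
knob closed pred top [246.38749884 162.54638036] crop [272.77499768 145.09276072] scene crop [106.88311267 304.03786471]
[235.6490078  208.09845196] [157.12545696 260.16002389]
[210.70005836 259.64516496] [180.88924415 193.23922005]
[185.09698673 312.54335164] [202.96218142 131.0799904 ]
```

View pics/f.png

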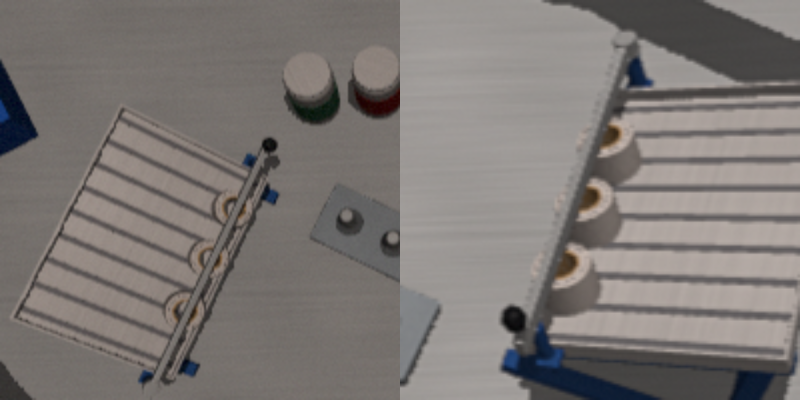

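The bar lies over all three rolls at the lip: top view (232,208), (208,258), (183,311), knob (269,145). The small constant offset looks like frame bias, so I'll check it by depth.

Run:
```python
from fr import *
for n in ('top','scene'):
    c=cam(n); P=((cloud(c)-O)@D).reshape(-1,3); P=P[(abs(P[:,0]-.03)<.06)&(abs(P[:,1])<.14)]
    b=P[(P[:,2]>.055)&(P[:,2]<.066)]; f=np.polyfit(b[:,1],b[:,0],1); print(n,'bar n',len(b),'slope',f.round(4),'z',np.median(b[:,2]))
    for y in (-.085,-.013,.059):
        r=P[(abs(P[:,1]-y)<.03)&(P[:,2]>.031)&(P[:,2]<.042)]; print('roll top x %.4f..%.4f y %.4f..%.4f z %.4f'%(*np.percentile(r[:,0],[2,98]),*np.percentile(r[:,1],[2,98]),np.median(r[:,2])),len(r))
    l=P[(P[:,2]>.009)&(P[:,2]<.015)&(P[:,0]<.006)]; print('lip x',np.median(l[:,0]) if len(l) else None,len(l), np.polyfit(l[:,1],l[:,0],1).round(4) if len(l)>9 else '')
```

```text
top bar n 406 slope [-0.0056  0.0262] z 0.05959271473695689
roll top x 0.0058..0.0491 y -0.1045..-0.0632 z 0.0353 166
roll top x 0.0049..0.0486 y -0.0338..0.0070 z 0.0356 170
roll top x 0.0047..0.0482 y 0.0368..0.0785 z 0.0357 172
lip x 0.0002854995209236725 109 [-0.0064  0.0005]
scene bar n 405 slope [-0.0047  0.0255] z 0.058807385974498104
roll top x 0.0041..0.0490 y -0.1124..-0.0672 z 0.0348 158
roll top x 0.0029..0.0481 y -0.0406..0.0029 z 0.0347 148
roll top x 0.0037..0.0469 y 0.0297..0.0755 z 0.0351 134
lip x None 0
```

The bar is parallel to the lip (slope −0.006 for both) and the roll tops are flat at 35 mm against the lip. I'm handing the job in.

```bash
python3 -c "
from bench import workorder
print(workorder.job_done())"
```

```text
the job is handed in; nothing more can be done
None
```

All three label rolls on the rack are flat against the lip with the keeper bar closed over them, I didn't touch the cans or carton, and I handed the job in at about 30 s on the robot's clock (no verdict was returned).

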